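Seat the matching centring cone in the wheel truing stand

TASK

Fit the orange centring cone into the conical socket of the wheel truing stand: lower it in, narrow end down, until its flange sits flat on the rim, and let go. Lower it in rather than dropping it, and leave the blue and grey cones standing where they are.

Things in the scene. Friction and masses are not known exactly. Their poses are not given: they have to be found in the camera images.
- orange_neck (a point): Orange centring cone, 90 mm high, 0.14 kg, standing narrow end down. From below: taper 34 mm high, 38 mm wide at the foot, 64 at the top; flange 72 wide, 5 thick; upright round neck to grip, 44 mm in diameter, 51 high. This point: on the axis, half-way up the neck, 65 mm above the foot, 31 above the flange's underside, 26 above its upper side, 25 below the top. z runs up the axis.
- socket_mouth (a point): Bare metal cup on a dark round foot 96 mm wide, fixed to the table: a conical socket, open upward, for the orange cone, with 2 mm to spare round its taper. This point: centre of the mouth, level with the flat rim, 60 mm above the table; z up. Mouth 68 mm wide, rim 86 outside. With the cone home its flange's underside lies on the rim and orange_neck is 31 mm above this point.
- blue_cone: Blue centring cone, larger (taper 54 to 84 mm wide, 40 mm high, flange 92 mm wide, neck 44 mm wide, 96 mm high in all), loose; a bystander that does not fit the socket. Origin at the centre of its foot, z up the axis.
- grey_cone: Grey centring cone, smaller (taper 32 to 48 mm wide, 28 mm high, flange 56 mm wide, neck 44 mm wide, 84 mm high in all), loose; a bystander too small for the socket. Origin at the centre of its foot, z up the axis.
Not all that is in view belongs to the job. Of the things shaped like the part that bears orange_neck, the orange one is meant.

How it is judged:
By the outcome, as a careful person would: the job done as asked, in the order asked, and still so for the second after the job is handed in, with the robot touching nothing.
It also fails if it takes over 38 s, if anything falls off the work surface, if the arm or the gripper's body presses on something with over 40 N, if the wrist force passes 120 N, or if a joint passes its speed limit or range.

ROBOT

A 6-joint arm with a two-finger parallel gripper is mounted at the origin on a cart in front of the work surface, level with it; the furniture and walls round the work are solid. World frame = base frame: x ahead of the robot, y to its left, z up, the work surface at z = 0. Lengths are in mm, angles in rad, forces in N, time in s.
With the tool pointing down it reaches from about 275 to 825 mm from the base axis. Payload 5.2 kg.
Tool frame: the origin (TCP) lies on the centre line of the jaws, within the pads' length; the fingertips stand 19 mm ahead of it and the grasp point (between the pads) is the TCP; z points along the fingers, y is the direction in which the jaws open and shut (so a half turn about z gives the same grasp; the last joint's range is limited). The gripper opens to 93 mm and grips with 3 to 60 N. Pads are 15 mm wide; open, the fingers measure 128 mm over their backs; the gripper's body (75 mm by 188 mm) begins 65 mm behind the grasp point.
Start: joints at [-1.428, 0.259, 1.535, -0, 1.348, -0.203], TCP at [186.443, -517.44, 237.653] pointing down, gripper open.
Joint ranges: [-3.14, 3.14], [-0.91, 2.08], [0.19, 2.58], [-1.22, 4.36], [0.22, 2.71], [-3.12, 3.12]. Speed limits (rad/s): [2.57, 2.57, 3.14, 3.14, 3.14, 3.14].

INTERFACE

Orientations are given as a unit quaternion [w, x, y, z].
In Python, from bench import bot, viewer gives the robot as it stands.
- The arm moves only by the tool servo_tool, never from a script. Its argument "series" is a list that holds one entry, the list of rows, each a list of 7 numbers: the turn, a rotation vector about the tool's x, y, z scaled (see below), then the shift along the tool's x, y, z scaled (see below), then the closure, from 0 (fully open) to 1 (shut). A call has 1 to 20 rows; each row shifts and turns the commanded pose from where the row before left it, along the tool's axes as they then stand; what a row does not reach is not made up. The controller multiplies each number of a shift by 60 mm and each number of a turn by 0.1 rad. A row lasts 1/8 s, in which the tool goes at most 62.5 mm and 10.7 degrees, less where a joint would pass 70% of its speed; a pose out of reach is approached as far as the arm can. A call with a number of a shift or a turn outside -1 to 1 is refused whole. A call with a gripper value outside its range is refused whole. The fingers move at their own pace and stop on an object; "squeeze" is the grip in N (left out, the last holds). Time passes only in rows, so rows that do not move let the fingers close. It gives the time, the measured TCP pose, the force and the opening at its end, in the units of the state.
- bot.observe(): the state, without advancing time (a new reading comes with each control period).
- viewer.read_camera(name): name is "scene" or "side" or "wrist"; returns the picture (420x560x3 uint8, red, green, blue); there is no depth.
- viewer.camera_params(name): a dict with "fov_y" (degrees; the focal length in pixels is half the picture's height over the tangent of half this angle, whatever the lens; pixels are square), "cx", "cy" (the principal point, pixels), "origin" and "rotation" of the camera in the world; the wrist camera has in their place "T_tool_cam" (4x4, takes a point from camera to tool coordinates, whose origin is the TCP and whose axes are the flange's). Camera axes: x right, y down, z forward; pixel columns grow to the right and rows downward; lengths in mm; the calibration is good to about 2 mm. A picture is of the moment at which its call begins: read the wrist's pose just before it. camera_params takes no time and is no camera call.
- bot.finish_job(): hands the job in, once; it reports no verdict.
Trained networks look in the newest picture that a camera, given by its name, has taken for a name from the list of things; names that differ only in an ending like _2 or _b are one class to them, and where a whole thing is asked for, a point or a joint stands for the part that bears it (a point fixed in the world has none). Each returns a list of dicts, best first, with "conf" (0 to 1); they miss things now and then, are a little off and sometimes report something else, mostly with a low value. They report only what shows in the picture. A call takes as long as a camera call. They do not tell look-alikes from the thing itself.
- viewer.boxes_of(name, camera): "position" ([row, column] in pixels, amid what is visible of it).
- viewer.outline_of(name, camera): "mask" (420x560 bool, what is visible of it) and "position" ([row, column] in pixels, amid what is visible of it).
The state is a dict: "t": time; "joint_positions": joint angles; "joint_velocities": joint speeds; "effort": joint torques, N m; "tool_pos": TCP position; "ee_rot": TCP orientation; "ft_force": force on the tool from outside, world axes, zero at the start; "moment": the same for the moment, N m; "grip_width": finger opening in mm.
Only numpy, scipy, OpenCV 4.12 (cv2) and the standard library are available. Lean on these libraries where they do the work, as an engineer would, in place of code of your own. Each camera call takes 0.05 s, during which the arm holds its last target.

## Working session

There is one attempt and no reset: what is moved stays moved. The work goes in short steps, Python scripts to look and compute and a tool call to move; the robot and the scene stay as the last step left them, time stands still between calls to the robot, and variables do not carry over. Pictures are saved under pics/ and viewed, and the job is handed in when it is done.

Besides the shell and the picture viewer there is one more tool, called after "Call:" as a command line: name --argument value ..., lists and objects as JSON in quotes. servo_tool: Moves the arm, as the interface text tells. Its arguments: {"type":"object","properties":{"series":{"type":"array"},"squeeze":{"type":"number"}},"required":["series"]}

```bash
mkdir -p pics; ls; python3 - <<'E'
from bench import bot, viewer
import cv2
s=bot.observe(); print(s)
for n in ("scene","side","wrist"):
    im=viewer.read_camera(n); cv2.imwrite(f"pics/{n}0.png",im[:,:,::-1])
    print(n,viewer.camera_params(n))
    for o in ("orange_neck","socket_mouth","blue_cone","grey_cone"):
        print(o,[(r["position"],round(r["conf"],2)) for r in viewer.boxes_of(o,n)])
print(bot.observe()["t"])
E
```

```text
pics
{'t': 0.0, 'joint_positions': array([-1.42777097e+00,  2.59303255e-01,  1.53607979e+00, -2.08346424e-05,
        1.34799491e+00, -2.02795767e-01]), 'joint_velocities': array([ 0.00020476,  0.00054049,  0.00068251,  0.00092043, -0.00238456,
        0.00196666]), 'effort': array([-5.66438594e-04, -4.37310684e+01, -2.84000999e+01,  7.16206664e-02,
        4.14584158e-02, -1.31808661e-04]), 'tool_pos': array([ 186.37576918, -516.91262211,  236.8403932 ]), 'ee_rot': array([-8.92556973e-04,  9.85087387e-01,  1.72052442e-01,  1.65198838e-05]), 'ft_force': array([-0.07207528,  0.53765744,  0.30831856]), 'moment': array([ 0.02239183, -0.02302976,  0.00723163]), 'grip_width': 93.06458989260965}
scene {'fov_y': 48.29998376744774, 'cx': 276.3620487107401, 'cy': 204.95434042276236, 'origin': array([-70.09788942, 540.45098353, 795.14900555]), 'rotation': array([ 0.19332448, -0.40971598,  0.81159547, -0.36887838])}
orange_neck [([209.9, 381.1], 0.81)]
socket_mouth [([173.2, 343.6], 0.61)]
blue_cone [([295.5, 216.1], 0.65)]
grey_cone [([191.2, 274.7], 0.79)]
side {'fov_y': 53.6413732973356, 'cx
[... 155 characters left out ...]
0.89433413, -0.44558481])}
orange_neck [([162.7, 313.7], 0.63), ([220.1, 297.6], 0.63)]
socket_mouth [([164.8, 249.4], 0.94)]
blue_cone [([289.3, 344.0], 0.59)]
grey_cone [([199.1, 234.7], 0.63)]
wrist {'fov_y': 71.55046231043735, 'cx': 276.96056366929184, 'cy': 209.75139347956403, 'T_tool_cam': array([[-2.10709980e-04, -9.67723487e-01, -2.52014301e-01,
         6.94160057e+01],
       [ 9.99999943e-01, -1.36959616e-04, -3.10184501e-04,
        -2.48326475e-01],
       [ 2.65657045e-04, -2.52014351e-01,  9.67723461e-01,
        -1.47108127e+02],
       [ 0.00000000e+00,  0.00000000e+00,  0.00000000e+00,
         1.00000000e+00]])}
orange_neck []
socket_mouth []
blue_cone []
grey_cone []
0.75
```

View pics/scene0.png

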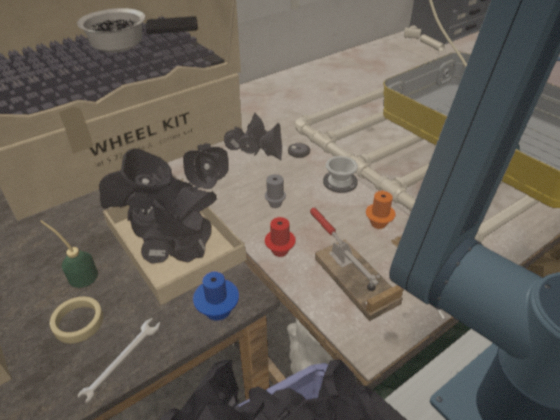

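View pics/side0.png

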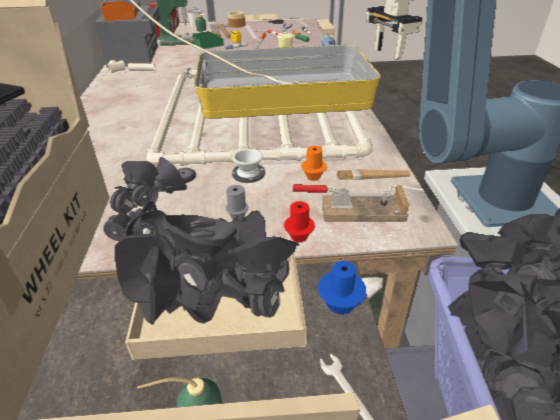

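View pics/wrist0.png

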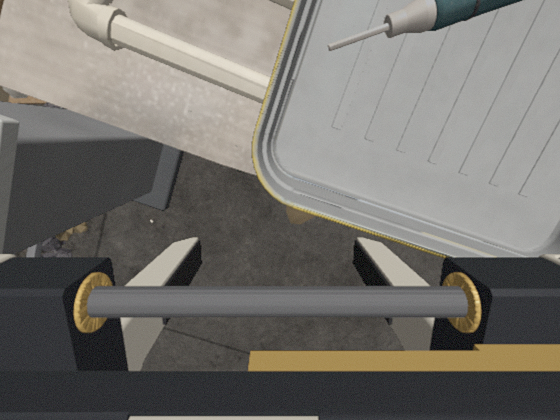

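The orange cone is at scene (210,381) and side (163,314), and the socket at (173,343) and (165,249). The red cone is a look-alike. A pipe frame and a yellow tray lie nearby. Next I'll triangulate.

```bash
cat > h.py <<'E'
import numpy as np
from scipy.spatial.transform import Rotation as R
from bench import bot, viewer
def q2R(q): return R.from_quat([q[1],q[2],q[3],q[0]]).as_matrix()
def cam(n,s=None):
    p=viewer.camera_params(n); f=210/np.tan(np.radians(p["fov_y"]/2))
    if n=="wrist":
        T=p["T_tool_cam"]; Rt=q2R(s["ee_rot"])
        return Rt@T[:3,:3], s["tool_pos"]+Rt@T[:3,3], f,p["cx"],p["cy"]
    return q2R(p["rotation"]),p["origin"],f,p["cx"],p["cy"]
def ray(c,rc):
    M,o,f,cx,cy=c; d=M@np.array([(rc[1]-cx)/f,(rc[0]-cy)/f,1]); return o,d/np.linalg.norm(d)
def tri(rays):
    A=np.zeros((3,3));b=np.zeros(3)
    for o,d in rays:
        P=np.eye(3)-np.outer(d,d);A+=P;b+=P@o
    x=np.linalg.solve(A,b); return x,[round(float(np.linalg.norm((np.eye(3)-np.outer(d,d))@(x-o))),1) for o,d in rays]
def proj(c,X):
    M,o,f,cx,cy=c; v=M.T@(np.asarray(X)-o); return np.array([cy+f*v[1]/v[2],cx+f*v[0]/v[2]])
E
python3 - <<'E'
from h import *
a,b=cam("scene"),cam("side")
for n,p,q in [("orange",(209.9,381.1),(162.7,313.7)),("red",(236,280),(220,297.6)),("sock",(173.2,343.6),(164.8,249.4)),("blue",(295.5,216.1),(289.3,344)),("grey",(191.2,274.7),(199.1,234.7)),
 ("orangetop",(197,383),(150,315)),("pipeend",(301,125)[::-1],(153,155)[::-1])]:
    print(n,*[np.round(v,1) for v in tri([ray(a,p),ray(b,q)])])
E
```

```text
orange [ 474.2 -160.9   41.6] [0.8 0.8]
red [547.9  89.3  43.8] [1.8 1.8]
sock [ 653.6 -203.6   23. ] [1.5 1.5]
blue [485.6 296.7  42.1] [2.4 2.4]
grey [6.899e+02 4.000e-01 4.470e+01] [5.6 5.6]
orangetop [ 472.8 -157.6   84.1] [0.2 0.2]
pipeend [ 935.2 -279.9   20.5] [6.5 6.5]
```

Call:
servo_tool --series '[[[0,0,0,0.76,-0.49,-0.03,0],[0,0,0,0.76,-0.49,-0.03,0],[0,0,0,0.76,-0.49,-0.03,0],[0,0,0,0.76,-0.49,-0.03,0],[0,0,0,0.76,-0.49,-0.03,0],[0,0,0,0.76,-0.49,-0.03,0],[0,0,0,0.76,-0.49,-0.03,0],[0,0,0,0.76,-0.49,-0.03,0],[0,0,0,0,0,0,0],[0,0,0,0,0,0,0],[0,0,0,0,0,0,0]]]' --squeeze 20

```text
t: 2.12
tool_pos: [449.3, -173.6, 252.0]
ee_rot: [0.0, 0.985, 0.171, -0.0]
ft_force: [-0.1, -0.4, 0.4]
grip_width: 93.0
```

```bash
python3 - <<'E'
from h import *
import cv2
s=bot.observe(); im=viewer.read_camera("wrist"); cv2.imwrite("pics/w1.png",im[:,:,::-1])
print(s["t"],s["tool_pos"],s["ee_rot"]); c=cam("wrist",s)
print("pred",proj(c,[473,-159,90]),proj(c,[473,-159,65]),proj(c,[654,-204,60]))
for o in ("orange_neck","socket_mouth"):
    for r in viewer.outline_of(o,"wrist"):
        ys,xs=np.nonzero(r["mask"]); print(o,r["conf"],r["position"],ys.min(),ys.max(),xs.min(),xs.max())
E
```

```text
2.125 [ 449.2599771  -173.63877133  251.9658497 ] [ 7.34083292e-05  9.85246717e-01  1.71139872e-01 -2.15370326e-04]
pred [174.75463526 271.8335702 ] [171.78121735 272.20926176] [ 20.03039469 372.25083803]
orange_neck 0.57 [26.0, 70.6] 0 65 17 113
socket_mouth 0.81 [36.9, 353.3] 0 74 310 404
```

View pics/w1.png

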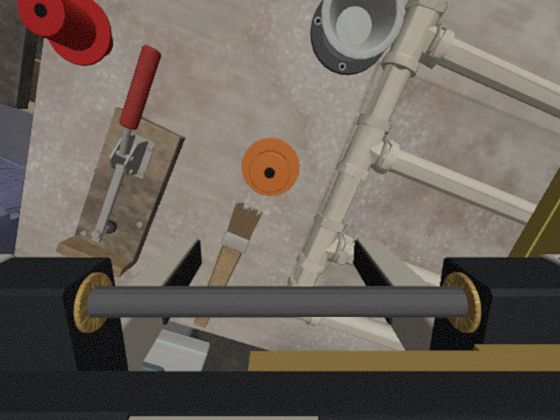

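Orange's centre hole is at (173,270), within 2 px of the prediction. The network's "orange" is really the red cone at the top left. The socket is cut off at the top edge, so I'll step forward for a second view.

Call:
servo_tool --series '[[[0,0,0,0.8,0.2,0,0],[0,0,0,0.8,0.2,0,0],[0,0,0,0,0,0,0],[0,0,0,0,0,0,0],[0,0,0,0,0,0,0]]]'

```text
t: 2.9
tool_pos: [547.3, -163.0, 252.3]
ee_rot: [0.0, 0.985, 0.171, -0.0]
ft_force: [-0.1, 0.1, 0.7]
grip_width: 92.9
```

```bash
python3 - <<'E'
from h import *
import cv2
s=bot.observe(); im=viewer.read_camera("wrist"); cv2.imwrite("pics/w2.png",im[:,:,::-1]); np.save("s2.npy",s,allow_pickle=True)
cv2.imwrite("pics/w2crop.png",cv2.resize(im[0:270,180:450,::-1],None,fx=2.2,fy=2.2,interpolation=cv2.INTER_CUBIC))
print(s["t"],s["tool_pos"],s["ee_rot"]); c=cam("wrist",s)
print("pred",proj(c,[473,-159,90]),proj(c,[654,-204,60]))
for o in ("orange_neck","socket_mouth"):
    for r in viewer.outline_of(o,"wrist"):
        ys,xs=np.nonzero(r["mask"]); print(o,r["conf"],r["position"],ys.min(),ys.max(),xs.min(),xs.max())
E
```

```text
2.9 [ 547.26344518 -162.9732702   252.25429126] [ 1.61583407e-05  9.85185259e-01  1.71493350e-01 -1.89845335e-04]
pred [258.14506455 252.13197489] [117.80457947 344.44146941]
orange_neck 0.82 [120.3, 64.7] 88 150 16 105
orange_neck 0.72 [112.6, 332.2] 70 152 290 373
orange_neck 0.69 [241.9, 253.8] 215 272 226 279
orange_neck 0.33 [22.0, 173.9] 0 50 137 202
socket_mouth 0.81 [111.6, 333.1] 70 152 289 373
```

View pics/w2.png

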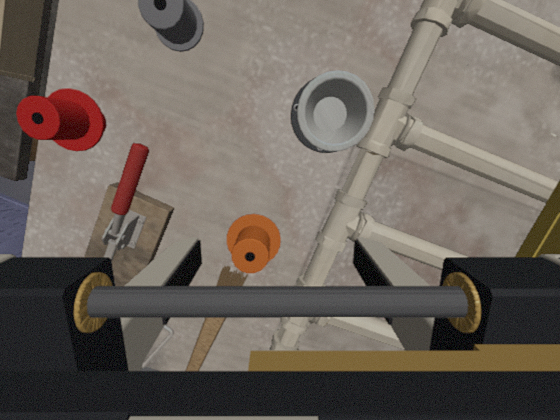

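View pics/w2crop.png

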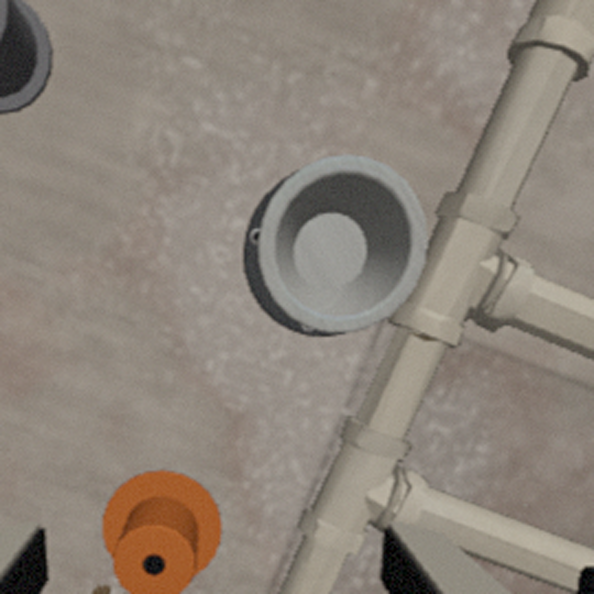

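```bash
python3 - <<'E'
from h import *
import cv2
w1=cv2.imread("pics/w1.png");w2=cv2.imread("pics/w2.png")
def dark(im,r,c,k=12):
    p=im[r-k:r+k,c-k:c+k].max(2).astype(float); w=np.clip(100-p,0,None); m=np.indices(p.shape)
    return (m[0]*w).sum()/w.sum()+r-k,(m[1]*w).sum()/w.sum()+c-k
h1=dark(w1,173,270,9);h2=dark(w2,256,250,9);print(h1,h2)
s2=np.load("s2.npy",allow_pickle=True).item()
s1=dict(tool_pos=np.array([449.26,-173.639,251.966]),ee_rot=np.array([7.3e-5,.98524,.17114,-.000215]))
c1,c2=cam("wrist",s1),cam("wrist",s2)
print("orange tri",tri([ray(c1,h1),ray(c2,h2)]))
for c,h in((c1,h1),(c2,h2)):
    o,d=ray(c,h);print("z=90",o+d*(90-o[2])/d[2])
o,d=ray(c2,(111.1,336));X=o+d*(60-o[2])/d[2];print("sock",X)
for r in(43,34):
    P=np.array([proj(c2,X+[r*np.cos(t),r*np.sin(t),0]) for t in np.linspace(0,6.28,100)]);print(r,P.min(0),P.max(0))
    for p in P: cv2.circle(w2,(int(round(p[1])),int(round(p[0]))),0,(0,0,255),-1)
a=cv2.resize(w2[60:165,275:390],None,fx=3,fy=3,interpolation=cv2.INTER_NEAREST)
sc=cv2.imread("pics/scene0.png");sd=cv2.imread("pics/side0.png")
for im,n in((sc,"scene"),(sd,"side")):
    c=cam(n);print(n,proj(c,X))
    for t in np.linspace(0,6.28,60):
        p=proj(c,X+[43*np.cos(t),43*np.sin(t),0]);cv2.circle(im,(int(round(p[1])),int(round(p[0]))),0,(0,0,255),-1)
b=cv2.resize(sc[145:200,310:370],None,fx=6,fy=6,interpolation=cv2.INTER_NEAREST)
e=cv2.resize(sd[145:185,220:280],None,fx=6,fy=6,interpolation=cv2.INTER_NEAREST)
cv=np.zeros((580,720,3),np.uint8);cv[:a.shape[0],:a.shape[1]]=a;cv[:b.shape[0],360:720]=b;cv[335:335+e.shape[0],0:360]=e
cv2.imwrite("pics/ov.png",cv)
E
```

```text
(np.float64(172.5974831619993), np.float64(269.09943282523926)) (np.float64(256.3507109004739), np.float64(249.48928007221843))
orange tri (array([ 474.22046084, -155.46676326,   90.29979814]), [0.0, 0.0])
z=90 [ 474.184958   -155.50631002   90.        ]
z=90 [ 474.08259948 -155.44826861   90.        ]
sock [ 657.37132598 -192.43604555   60.        ]
43 [ 68.73314013 297.11835122] [150.72107144 375.03566212]
34 [ 77.84314655 305.24897912] [142.6434025 366.8474471]
scene [163.47658344 340.5896296 ]
side [155.09143143 247.14562928]
```

View pics/ov.png

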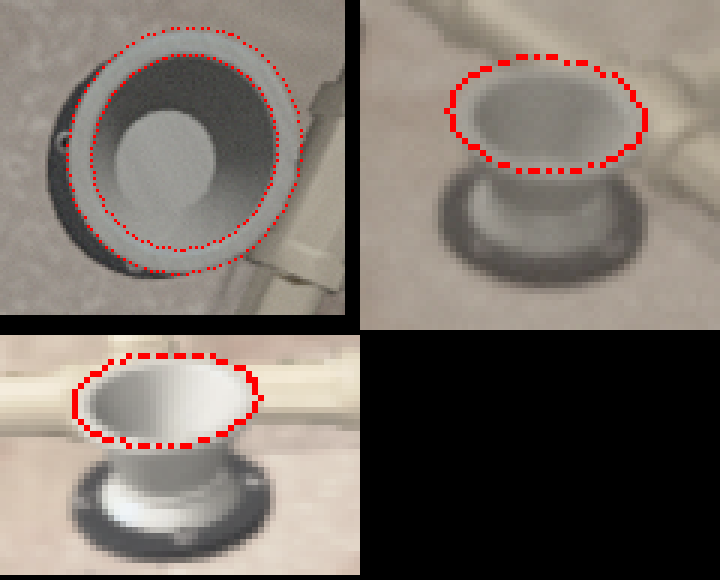

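The overlays agree in all three cameras. The socket is at (657.4, -192.4, 60) and the orange axis at (474.1, -155.5), with its top measured at 90.3.

Call:
servo_tool --series '[[[0,0,0,-0.553,-0.265,0,0],[0,0,0,-0.553,-0.265,0,0],[0,0,0,0,0,0.7,0],[0,0,0,0,0,0.7,0],[0,0,0,0,0,0.6,0],[0,0,0,0,0,0,0],[0,0,0,0,0,0,0],[0,0,0,0,0,0,0]]]'

```text
t: 4.05
tool_pos: [476.3, -155.8, 133.9]
ee_rot: [0.001, 0.985, 0.172, 0.001]
ft_force: [0.4, -0.2, 0.3]
grip_width: 93.1
```

```bash
python3 - <<'E'
from h import *
import cv2
s=bot.observe(); im=viewer.read_camera("wrist"); cv2.imwrite("pics/w3.png",im[:,:,::-1])
print(s["t"],s["tool_pos"],s["ee_rot"]); c=cam("wrist",s)
print("pred",proj(c,[474.1,-155.5,90]))
M=q2R(s["ee_rot"]);print(M.T@(np.array([474.1,-155.5,65])-s["tool_pos"])/60)
E
```

```text
4.05 [ 476.26470345 -155.80081244  133.90892415] [0.00114863 0.98509114 0.17202424 0.00133502]
pred [239.92993157 275.77913611]
[-0.0348107  -0.02007088  1.14835675]
```

View pics/w3.png

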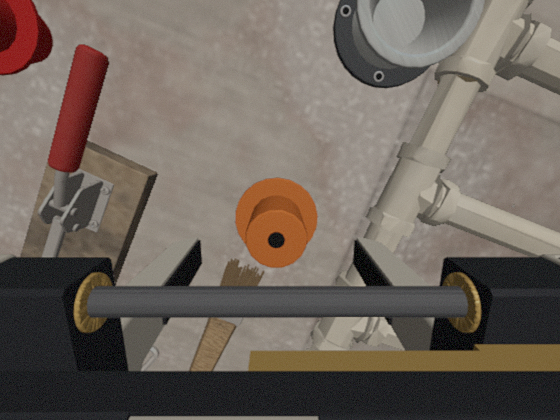

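The hole is at (240,277), on the prediction, and the fingers are clear on both sides. Descending and gripping.

Call:
servo_tool --series '[[[0,0,0,-0.03,-0.01,0.5,0],[0,0,0,0,0,0.4,0],[0,0,0,0,0,0.24,0],[0,0,0,0,0,0,0],[0,0,0,0,0,0,0],[0,0,0,0,0,0,0.5],[0,0,0,0,0,0,0.7],[0,0,0,0,0,0,0.8],[0,0,0,0,0,0,0.9],[0,0,0,0,0,0,0.9],[0,0,0,0,0,0,0.9],[0,0,0,0,0,0,0.9]]]' --squeeze 25

```text
t: 5.6
tool_pos: [473.3, -155.2, 63.7]
ee_rot: [0.0, 0.985, 0.172, 0.0]
ft_force: [0.2, -0.1, 0.3]
grip_width: 43.6
```

```bash
python3 - <<'E'
from h import *
s=bot.observe(); print(s)
E
```

```text
{'t': 5.6, 'joint_positions': array([-5.41158888e-01,  3.59297420e-01,  1.87746737e+00, -2.52695465e-05,
        9.04767649e-01,  6.83858601e-01]), 'joint_velocities': array([ 0.00150695,  0.00137954, -0.00020807, -0.00146857,  0.0013436 ,
       -0.00025298]), 'effort': array([ 7.44641991e-02, -4.20810807e+01, -2.09941024e+01,  8.84544267e-02,
        1.08949025e-02,  4.72122920e-04]), 'tool_pos': array([ 473.30814501, -155.19782712,   63.65207195]), 'ee_rot': array([2.72251336e-05, 9.85090471e-01, 1.72037096e-01, 1.62464368e-05]), 'ft_force': array([ 0.16912919, -0.05944612,  0.26970926]), 'moment': array([-0.01975973, -0.01596815,  0.02263072]), 'grip_width': 43.58293012169411}
```

Call:
servo_tool --series '[[[0,0,0,0,0,-0.2,0.9],[0,0,0,0,0,-0.5,0.9],[0,0,0,0,0,-0.6,0.9],[0,0,0,0,0,-0.3,0.9],[0,0,0,0.2,0.12,0,0.9],[0,0,0,0.5,0.3,0,0.9],[0,0,0,0.6,0.36,0,0.9],[0,0,0,0.6,0.36,0,0.9],[0,0,0,0.5,0.3,0,0.9],[0,0,0,0.277,0.183,0,0.9],[0,0,0,0,0,0,0.9],[0,0,0,0,0,0,0.9],[0,0,0,0,0,0,0.9]]]'

```text
t: 7.22
tool_pos: [656.7, -192.1, 159.5]
ee_rot: [-0.0, 0.985, 0.172, -0.0]
ft_force: [-0.3, 0.7, -0.9]
grip_width: 43.2
```

```bash
python3 - <<'E'
from h import *
import cv2
s=bot.observe(); ims={n:viewer.read_camera(n) for n in("wrist","scene","side")}
im=ims["wrist"][:,:,::-1].copy(); cv2.imwrite("pics/w4.png",im)
print(s["t"],s["tool_pos"],s["ee_rot"],s["ft_force"],s["grip_width"])
M=q2R(s["ee_rot"]);print("to go",M.T@(np.array([657.4,-192.4,89.7])-s["tool_pos"])/60)
c=cam("wrist",s);X=np.array([657.4,-192.4,60])
print("hole pred if on axis",proj(c,s["tool_pos"]+[0,0,26.3]))
Z=np.zeros((560,780,3),np.uint8)
for n,x0,y0 in(("scene",0,0),("side",390,0)):
    i=ims[n][:,:,::-1].copy();cc=cam(n)
    for t in np.linspace(0,6.28,80):
        for P,col in((X+[43*np.cos(t),43*np.sin(t),0],(0,0,255)),(s["tool_pos"]+[36*np.cos(t),36*np.sin(t),34-63.7],(255,255,0)),(s["tool_pos"]+[19*np.cos(t),19*np.sin(t),-63.7],(255,255,0))):
            p=proj(cc,P);cv2.circle(i,(int(round(p[1])),int(round(p[0]))),0,col,-1)
    p=proj(cc,X).astype(int);k=i[p[0]-70:p[0]+45,p[1]-39:p[1]+39]
    k=cv2.resize(k,None,fx=4.8,fy=4.8,interpolation=cv2.INTER_NEAREST);Z[y0:y0+k.shape[0],x0:x0+k.shape[1]]=k[:560]
cv2.imwrite("pics/ov4.png",Z)
E
```

```text
7.225 [ 656.66544674 -192.0953895   159.4680814 ] [-2.24235376e-04  9.85098931e-01  1.71988152e-01 -3.48653613e-04] [-0.31599278  0.65522093 -0.90955528] 43.204173380088356
to go [0.01050705 0.00957806 1.16278997]
hole pred if on axis [289.42772984 277.56821489]
```

View pics/w4.png

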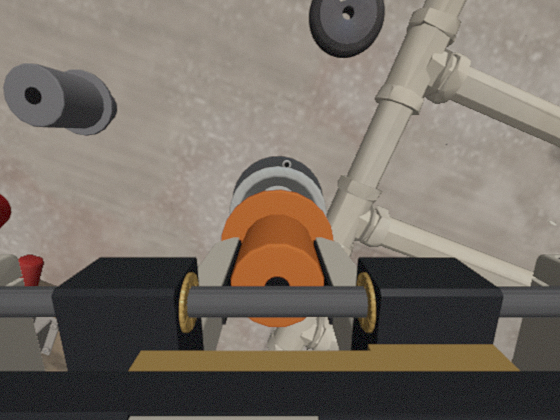

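View pics/ov4.png

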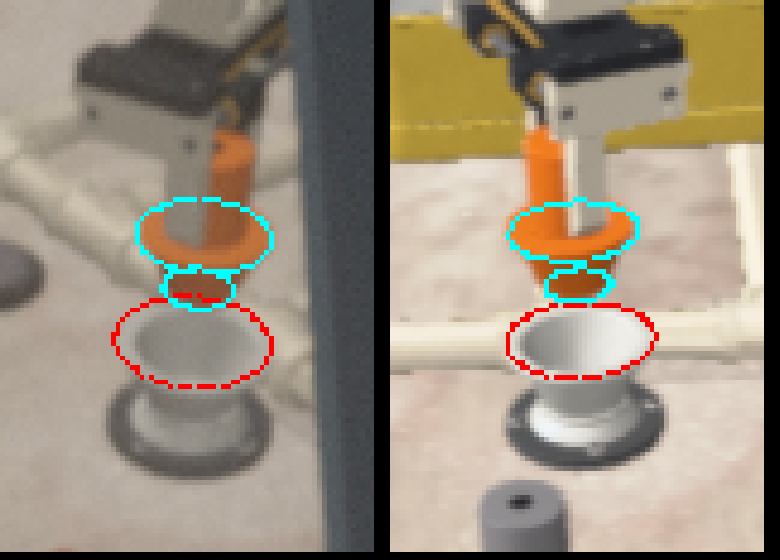

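Call:
servo_tool --series '[[[0,0,0,0.005,0.008,0.3,0.9],[0,0,0,0,0,0.3,0.9],[0,0,0,0,0,0.2,0.9],[0,0,0,0,0,0.1,0.9],[0,0,0,0,0,0,0.9],[0,0,0,0,0,0,0.9]]]'

```text
t: 8.12
tool_pos: [658.3, -192.9, 106.3]
ee_rot: [0.0, 0.985, 0.172, 0.0]
ft_force: [-0.2, 0.0, -1.3]
grip_width: 43.3
```

```bash
cat > chk.py <<'E'
from h import *
import cv2,sys
tag=sys.argv[1]
s=bot.observe(); ims={n:viewer.read_camera(n) for n in("wrist","scene","side")}
im=ims["wrist"][:,:,::-1].copy(); cv2.imwrite(f"pics/w{tag}.png",im)
print(s["t"],s["tool_pos"],s["ft_force"],s["moment"],s["grip_width"])
M=q2R(s["ee_rot"]);print("to go",M.T@(np.array([657.4,-192.4,89.7])-s["tool_pos"])/60)
X=np.array([657.4,-192.4,60])
Z=np.zeros((560,780,3),np.uint8)
for n,x0 in(("scene",0),("side",390)):
    i=ims[n][:,:,::-1].copy();p=proj(cam(n),X).astype(int);k=i[p[0]-70:p[0]+45,p[1]-39:p[1]+39]
    k=cv2.resize(k,None,fx=4.8,fy=4.8,interpolation=cv2.INTER_CUBIC);Z[:k.shape[0],x0:x0+k.shape[1]]=k[:560]
cv2.imwrite(f"pics/ov{tag}.png",Z)
E
python3 chk.py 5
```

```text
8.125 [ 658.28704829 -192.90233193  106.27818235] [-0.18994834  0.01391498 -1.34244259] [ 0.01654015  0.00976145 -0.01385057] 43.332556509274
to go [-0.0113031  -0.01312374  0.27628254]
```

View pics/ov5.png

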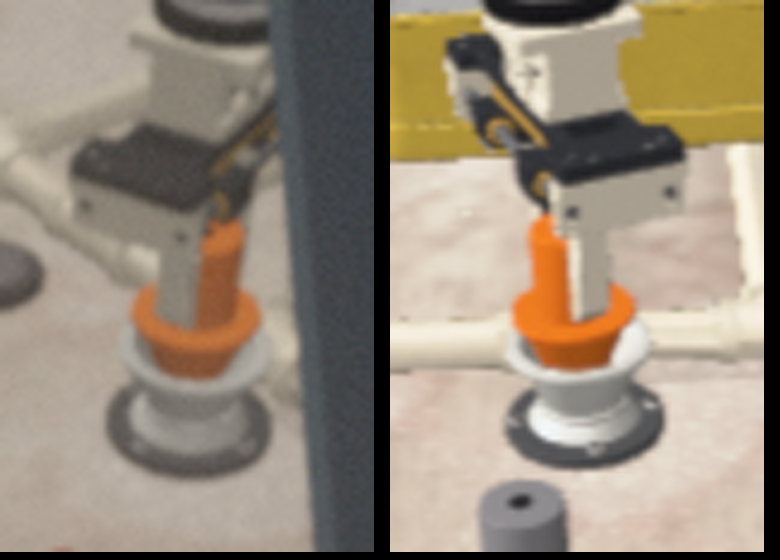

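View pics/w5.png

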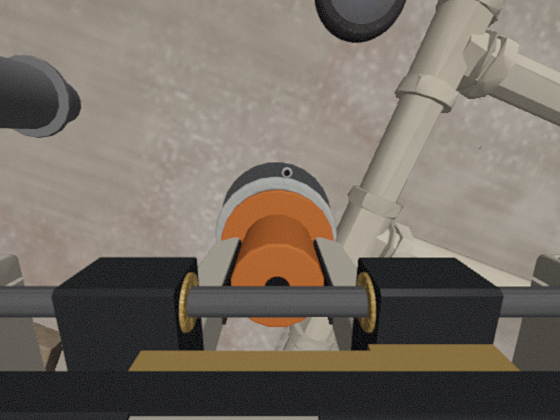

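Call:
servo_tool --series '[[[0,0,0,-0.02,-0.015,0,0.9],[0,0,0,0,0,0.06,0.9],[0,0,0,0,0,0.06,0.9],[0,0,0,0,0,0.05,0.9],[0,0,0,0,0,0.04,0.9],[0,0,0,0,0,0,0.9],[0,0,0,0,0,0,0.9]]]'

```text
t: 9.15
tool_pos: [656.5, -192.3, 93.1]
ee_rot: [0.0, 0.985, 0.172, 0.0]
ft_force: [-0.1, 1.4, -0.6]
grip_width: 43.3
```

```bash
python3 chk.py 6
```

```text
9.15 [ 656.48641046 -192.3105788    93.12975722] [-0.13178204  1.42393783 -0.64081825] [-0.01540825 -0.05442057 -0.0164279 ] 43.29375225491127
to go [0.01381389 0.0065554  0.05716499]
```

View pics/ov6.png

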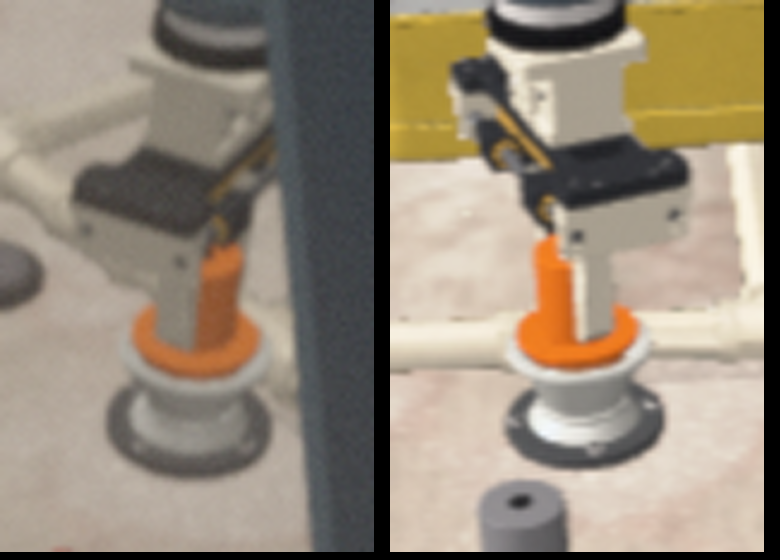

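View pics/w6.png

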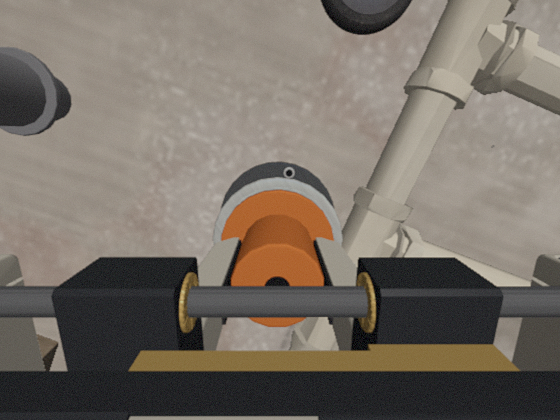

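The cone is centred and almost home. I'll do the last 3.4 mm slowly, watching the force.

Call:
servo_tool --series '[[[0,0,0,0.005,0.003,0.02,0.9],[0,0,0,0,0,0.02,0.9],[0,0,0,0,0,0.015,0.9],[0,0,0,0,0,0,0.9],[0,0,0,0,0,0,0.9]]]'

```text
t: 9.93
tool_pos: [656.7, -192.3, 89.7]
ee_rot: [-0.0, 0.985, 0.172, -0.0]
ft_force: [-0.3, 0.4, -0.5]
grip_width: 43.1
```

```bash
python3 -c "
from h import *
s=bot.observe();print(s['tool_pos'],s['ft_force'],s['moment'],s['grip_width'])"
```

```text
[ 656.74008909 -192.33322965   89.70866212] [-0.28569002  0.42940043 -0.47996234] [ 0.02494415 -0.01923678  0.03009154] 43.08845125369259
```

No contact yet at the nominal height, so I'll go down in 0.6 mm steps until the force rises.

Call:
servo_tool --series '[[[0,0,0,0,0,0.01,0.9],[0,0,0,0,0,0.01,0.9],[0,0,0,0,0,0,0.9],[0,0,0,0,0,0,0.9]]]'

```text
t: 10.42
tool_pos: [656.8, -192.3, 89.7]
ee_rot: [0.0, 0.985, 0.172, 0.0]
ft_force: [-2.2, 1.6, 5.0]
grip_width: 43.1
```

```bash
python3 chk.py 7
```

```text
10.425 [ 656.79380382 -192.34264042   89.66048146] [-2.19315968  1.61921585  4.98544746] [ 0.2884753   0.40724163 -0.03477863] 43.10804168392367
to go [ 0.00918124  0.00432464 -0.00065268]
```

View pics/ov7.png

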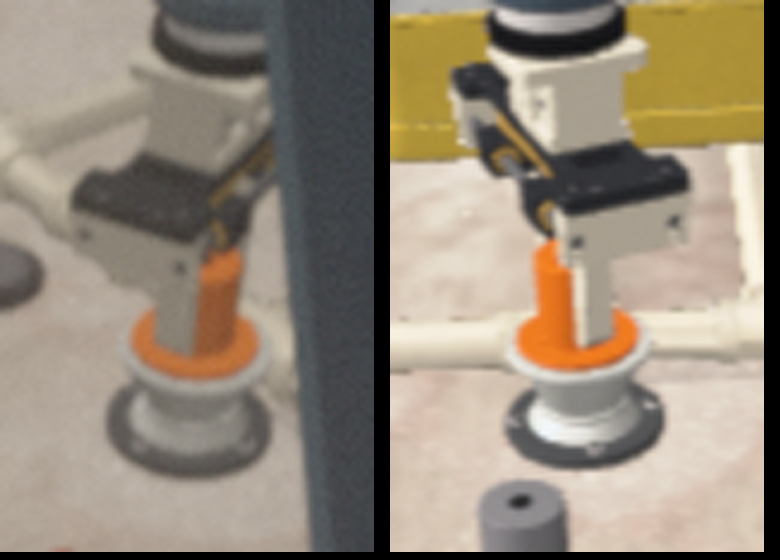

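View pics/w7.png

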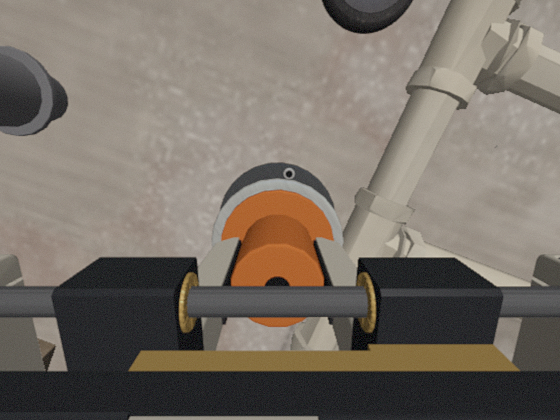

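Contact at 5 N, at the seated height (89.7). Releasing and backing straight up.

Call:
servo_tool --series '[[[0,0,0,0,0,0,0.9],[0,0,0,0,0,0,0.5],[0,0,0,0,0,0,0.45],[0,0,0,0,0,0,0.35],[0,0,0,0,0,0,0.2],[0,0,0,0,0,0,0],[0,0,0,0,0,0,0],[0,0,0,0,0,0,0]]]' --squeeze 5

```text
t: 11.58
tool_pos: [656.8, -192.3, 88.6]
ee_rot: [0.0, 0.985, 0.172, 0.0]
ft_force: [0.5, -0.3, 0.3]
grip_width: 91.9
```

Call:
servo_tool --series '[[[0,0,0,0,0,-0.2,0],[0,0,0,0,0,-0.6,0],[0,0,0,0,0,-0.8,0],[0,0,0,-0.3,0,-0.6,0],[0,0,0,-0.6,0,0,0],[0,0,0,-0.5,0,0,0],[0,0,0,0,0,0,0],[0,0,0,0,0,0,0],[0,0,0,0,0,0,0]]]'

```text
t: 12.7
tool_pos: [578.6, -220.5, 220.6]
ee_rot: [0.0, 0.985, 0.172, 0.0]
ft_force: [1.0, -0.6, 0.2]
grip_width: 92.8
```

```bash
python3 chk.py 8; python3 - <<'E'
from h import *
import cv2
s=bot.observe();c=cam("wrist",s);X=[657.4,-192.4]
im=cv2.imread("pics/w8.png")
for z,r in((116,22),(65,36),(60,43)):
    for t in np.linspace(0,6.28,100):
        p=proj(c,[X[0]+r*np.cos(t),X[1]+r*np.sin(t),z]);cv2.circle(im,(int(round(p[1])),int(round(p[0]))),0,(255,0,0),-1)
p=proj(c,[*X,80]).astype(int);print(p,proj(c,[*X,116]))
cv2.imwrite("pics/w8c.png",cv2.resize(im[max(0,p[0]-80):p[0]+80,p[1]-100:p[1]+100],None,fx=3.5,fy=3.5,interpolation=cv2.INTER_NEAREST))
E
```

```text
12.7 [ 578.58069664 -220.48582254  220.62534387] [ 1.04262632 -0.62468981  0.22290785] [-0.01452292 -0.03073818  0.03583908] 92.80319045777168
to go [1.39345271 0.00543464 2.18279114]
[117 277] [115.5438115  278.00371804]
```

View pics/ov8.png

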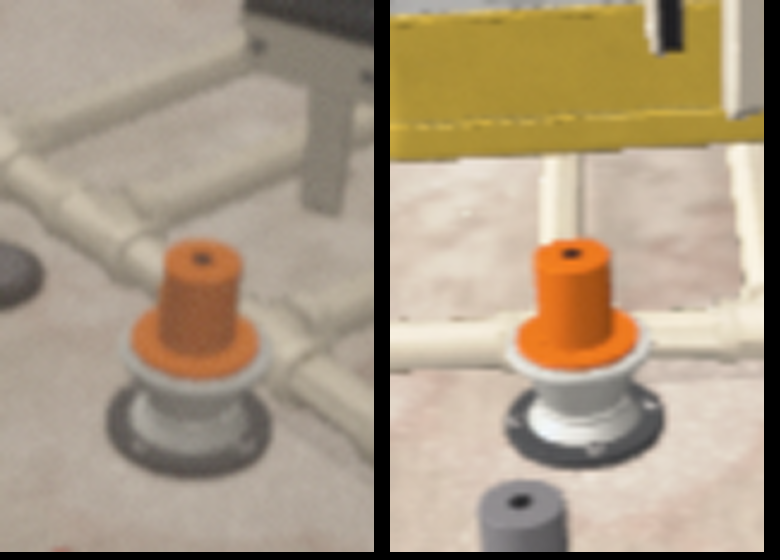

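View pics/w8c.png

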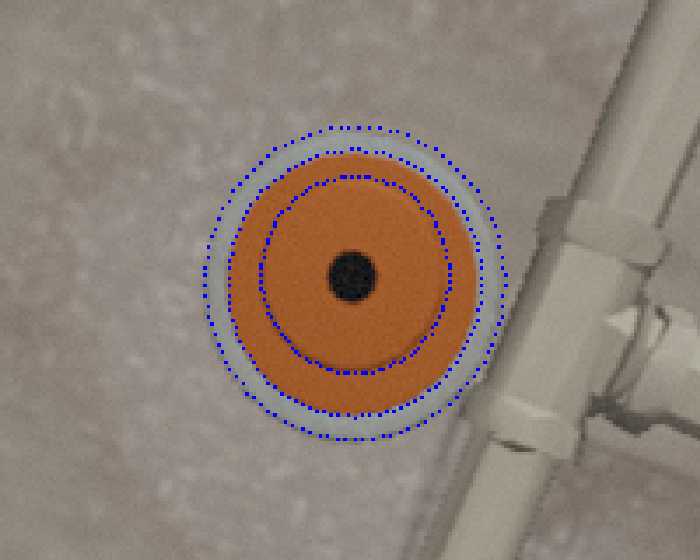

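The cone sits upright, with its flange concentric on the rim and matching the predicted seated circles to about 1 px. Handing in.

```bash
python3 - <<'E'
from h import *
for n in("scene","side"):
    viewer.read_camera(n)
    for o in("blue_cone","grey_cone"): print(n,o,[(r["position"],round(r["conf"],2)) for r in viewer.boxes_of(o,n)])
print(bot.finish_job())
E
```

```text
scene blue_cone [([294.5, 211.8], 0.57)]
scene grey_cone [([187.7, 275.2], 0.95)]
side blue_cone [([291.5, 343.0], 0.64)]
side grey_cone [([200.9, 234.0], 0.87)]
the job is handed in; nothing more can be done
None
```

The orange cone is seated in the socket, released, and the job was handed in at about 13 s of the 38 s allowed.

- **Placing:** I gripped it by the neck, lowered it in slowly and felt contact at about 5 N. The tool was then at 89.7 mm, the height expected for the flange on the rim. I opened the gripper and backed away.
- **Seating check:** In the last pictures from all three cameras the cone stands upright with its flange concentric on the rim. The seated circles predicted in the wrist view match to about 1 px.
- **Blue and grey cones:** Neither was touched. The final network positions were within about 4 px of the first ones, which I take as network noise.
- **Disagreements:** The networks sometimes reported the red cone, and once the socket, as the orange cone. I went by the colour in the pictures instead. The first rough socket position from the scene and side cameras was about 11 mm off, so I used the wrist measurement, which the scene and side pictures bore out to about 1 px.

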